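Load a cutter die into its nest

TASK

Pick up the loose steel die block and set it flat in the wide, open mouth of the die nest, end on to the channel. Then push it along between the converging rails, against the sprung pad, until the catch in the floor springs up behind it, and leave it held there. Push with feel: the springs are light, so do not ram the die or push harder than about 15 N, and do not disturb the step gauge, the capacitor or the bottle.

Things in the scene. Friction and masses are not known exactly. Their poses are not given: they have to be found in the camera images.
- die: The part to load: a plain bright-steel block lying flat, 28 (its x) x 60 (its y, the long axis) x 18 (z) mm, about 0.2 kg, two small bores; ground and lightly oiled (friction about 0.25 on the nest). Either end may go first. Origin: centre of its underside.
- nest: Die nest, fixed: grey-painted plate 176 x 98 x 5 mm (x = -89 to +87 mm) with steel rails 10 mm wide, 9 mm above the plate (half the die's height). Origin: on the bench, centre line, where funnel meets channel; z up, x = push direction. Rails converge from 70 mm apart at x = -50 to 29.6 mm at x = 0, then run parallel to x = +33 mm. Dark end unit behind, to 25 mm over the bench.
- mouth (a point): Point on the plate's top (5 mm over the bench) on the centre line, 52 mm before the nest's origin: where the die's centre goes when it is set in the mouth, up to 20 mm off either way along or across; axes as the nest's.
- home (a point): Point on the plate's top, centre line, 8 mm beyond the nest's origin: the die's centre when locked in, if the end unit stood at its mean setting. The end unit (housing, sprung pad and catch as one piece) is clamped in slots up to 14 mm before or beyond that, not measured here and not shown by this point. Axes as the nest's.
- pad_face (a point): Mean centre of the brass pad's face, 26 mm wide, 17 mm high (really up to 14 mm off along x, see home); faces the mouth, 34 mm beyond the origin. Spring: 2.5 N at first touch, 5 N after 4 mm when the catch springs up behind the die, 6 N at 6 mm, its hard stop. Friction adds 1 to 2.5 N; a push of 10 N suffices. Then it presses the die back on the catch.
- catch (a joint): Floor catch, a dark steel tongue 10 mm wide on the centre line, 4 mm above the plate, sloped to the mouth, upright towards the pad. 0 = up, grows as pressed down (m, 0.004 under the die). Spring about 0.5 N. Lies 22 to 40 mm before the nest's origin at mean setting, moves with the end unit; a die in the mouth may lie on it already. Up with the die beyond it = locked in.
- step_gauge: Bystander: aluminium step gauge with stairs, 26 x 68 x 24 mm, loose. Origin: centre of its underside. Not the die.
- capacitor: Bystander: capacitor can 25 mm across, 46 mm high, standing loose. Origin: centre of its underside.
- flux_bottle: Bystander: small pale bottle with a thin red spout, 40 mm across, 116 mm high, standing loose. Origin: centre of its underside.
Not all that is in view belongs to the job. What is shaped like the die but yellow is not meant.

How it is judged (in metres and radians):
On the way:
1. the die lies flat on the plate in the mouth, short of the channel (x of die in the frame of nest between -0.085 and -0.03 m and y of die in the frame of nest between -0.028 and 0.028 m and z of die in the frame of nest between 0.003 and 0.0075 m and angle between die's own z axis and vertical below 0.08 rad and angle between the y axis of die and the x axis of nest, either way round below 0.5 rad), for 0.2 s.
At the end, for the whole second after the job is handed in: The catch is up (within 1 mm) behind the die; the die lies flat on the nest's plate between the parallel rails, its centre 10 mm before to 27 mm beyond the nest's origin and within 2.5 mm of the centre line, its long axis within 0.06 rad of the channel, at rest (value of joint catch below 0.001 m and x of die in the frame of nest between -0.01 and 0.027 m and y of die in the frame of nest between -0.0025 and 0.0025 m and z of die in the frame of nest between 0.003 and 0.0075 m and angle between die's own z axis and vertical below 0.08 rad and angle between the y axis of die and the x axis of nest, either way round below 0.06 rad and linear speed of die below 0.01 m/s); the robot touches nothing.
It fails at once if the die rammed: its contact forces on the nest (plate, rails, pad and catch) together over 32 N (contact force between die and nest above 32 N).
It fails at once if a bystander moved more than 15 mm (distance of any of step_gauge, capacitor, flux_bottle from where it was at the start of the episode above 0.015 m).
It also fails if it takes over 56 s, if anything falls off the work surface, if the arm or the gripper's body presses on something with over 40 N, if the wrist force passes 120 N, or if a joint passes its speed limit or range.

ROBOT

A 7-joint arm with a two-finger parallel gripper is mounted at the origin on the work surface; the furniture and walls round the work are solid. World frame = base frame: x ahead of the robot, y to its left, z up, the work surface at z = 0. Lengths are in m, angles in degrees, forces in N, time in s.
With the tool pointing down it reaches from about 0.425 to 0.875 m from the base axis. Payload 4.7 kg.
Tool frame: the origin (TCP) lies at the very end of the fingers, on their centre line; the grasp point (between the pads) lies 19 mm behind it; z points along the fingers, y is the direction in which the jaws open and shut (so a half turn about z gives the same grasp; the last joint's range is limited). The gripper opens to 87 mm and grips with 3 to 60 N. Pads are 19 mm wide; open, the fingers measure 117 mm over their backs; the gripper's body (75 mm by 190 mm) begins 51 mm behind the grasp point.
Start: joints at [0.808, 18.392, -4.016, 83.108, 1.295, 78.541, -3.26], TCP at [0.65, -0, 0.223] pointing down, gripper open.
Joint ranges: [-163.93, 163.93], [-17.29, 119.83], [-79.2, 71.16], [3.27, 140.29], [-89.18, 269.18], [5.43, 117.66], [-154.24, 154.24]. Speed limits (degrees/s): [147.25, 147.25, 180, 180, 180, 180, 180].

INTERFACE

Orientations are given as [roll, pitch, yaw] about the fixed x, y, z axes, in that order (R = Rz(yaw) Ry(pitch) Rx(roll)).
In Python, from cell import * gives the robot as it stands.
- The arm moves only by the tool drive_tool, never from a script. Its argument "moves" is text: rows parted by semicolons, each of 5 numbers parted by spaces: the shift along the tool's x, y, z in m, then the turn about the tool's z in degrees, then the gripper's target within -1 to 1 (fully open at 1, half-way at 0, shut at -1). In form: x y z yaw fingers; .... A call has exactly 8 rows; each row is the pose to reach, as a shift and turn from the pose commanded when the call began, along the tool's axes at that moment; what a row does not reach only later rows make up. A row lasts 1/10 s, in which the tool goes at most 50 mm and 8.59 degrees, less where a joint would pass 70% of its speed; a pose out of reach is approached as far as the arm can. A call with a gripper value outside its range is refused whole. The fingers move at their own pace and stop on an object; "grip_force" is the grip in N (left out, the last holds). Time passes only in rows, so rows that repeat a pose let the fingers close, or fill a call up. It gives the time, the measured TCP pose, the force and the opening at its end, in the units of the state.
- get_obs(): the state, without advancing time (a new reading comes with each control period).
- read_camera(name): name is "scene" or "side" or "wrist"; returns (picture, depth): 480x640x3 uint8, red, green, blue; 480x640 float32, m along the optical axis (not along the pixel's ray), 0 where there is no reading.
- calibration(name): a dict with "intrinsics" (3x3 intrinsics, pixels), "cam_to_world" (4x4, takes a point from camera to world coordinates); the wrist camera has in their place "T_tool_cam" (4x4, takes a point from camera to tool coordinates, whose origin is the TCP and whose axes are the flange's). Camera axes: x right, y up, looking along -z (the intrinsics and any distortion apply to the point x, -y, -z); pixel columns grow to the right and rows downward; lengths in m; the calibration is good to about 2 mm. A picture is of the moment at which its call begins: read the wrist's pose just before it. calibration takes no time and is no camera call.
- sign_off(): hands the job in, once; it reports no verdict.
Trained networks look in the newest picture that a camera, given by its name, has taken for a name from the list of things; names that differ only in an ending like _2 or _b are one class to them, and where a whole thing is asked for, a point or a joint stands for the part that bears it (a point fixed in the world has none). Each returns a list of dicts, best first, with "conf" (0 to 1); they miss things now and then, are a little off and sometimes report something else, mostly with a low value. They report only what shows in the picture. A call takes as long as a camera call. They do not tell look-alikes from the thing itself.
- search_frame(camera, name): "uv" ([column, row] in pixels, amid what is visible of it).
- pinpoint(camera, name): "uv" ([column, row] in pixels: a listed point, or the origin of a listed thing).
The state is a dict: "time_s": time; "qpos": joint angles; "joint_velocities": joint speeds; "effort": joint torques, N m; "tool_pos": TCP position; "tool_rot": TCP orientation; "force": force on the tool from outside, world axes, zero at the start; "wrist_torque": the same for the moment, N m; "grip_width": finger opening in m.
Only numpy, scipy, OpenCV 4.12 (cv2) and the standard library are available. Lean on these libraries where they do the work, as an engineer would, in place of code of your own. Each camera call takes 0.05 s, during which the arm holds its last target. There are 200 camera calls.

## Working session

There is one attempt and no reset: what is moved stays moved. The work goes in short steps, Python scripts to look and compute and a tool call to move; the robot and the scene stay as the last step left them, time stands still between calls to the robot, and variables do not carry over. Pictures are saved under pics/ and viewed, about 8 in all and at most 12, crops included, and the job is handed in when it is done.

Besides the shell and the picture viewer there is one more tool, called after "Call:" as a command line: name --argument value ..., lists and objects as JSON in quotes. drive_tool: Moves the arm, as the interface text tells. Its arguments: {"type":"object","properties":{"moves":{"type":"string"},"grip_force":{"type":"number"}},"required":["moves"]}

```bash
mkdir -p pics
cat > h.py <<'E'
from cell import *
import numpy as np, cv2
from scipy.spatial.transform import Rotation as R
def pose():
    o=get_obs(); T=np.eye(4); r=np.array(o["tool_rot"],float)
    T[:3,:3]=R.from_euler('xyz',r,degrees=True).as_matrix() if r.shape==(3,) else r
    T[:3,3]=o["tool_pos"]; return T,o
def cam(name):
    T,o=pose(); p,d=read_camera(name); c=calibration(name)
    M=T@np.array(c["T_tool_cam"]) if name=="wrist" else np.array(c["cam_to_world"])
    return p,d,np.array(c["intrinsics"]),M
def toW(uv,z,K,M):  # ray to plane height z
    r=M[:3,:3]@np.array([(uv[0]-K[0,2])/K[0,0],-(uv[1]-K[1,2])/K[1,1],-1]); c=M[:3,3]
    return c+r*(z-c[2])/r[2]
def dW(uv,d,K,M):
    z=d[int(round(uv[1])),int(round(uv[0]))]
    return (M@np.array([(uv[0]-K[0,2])/K[0,0]*z,-(uv[1]-K[1,2])/K[1,1]*z,-z,1]))[:3]
def proj(P,K,M):
    q=np.linalg.inv(M)@np.r_[P,1]; return np.array([K[0,2]+K[0,0]*q[0]/-q[2],K[1,2]-K[1,1]*q[1]/-q[2]])
def save(p,f): cv2.imwrite('pics/'+f,cv2.cvtColor(p,cv2.COLOR_RGB2BGR))
E
python3 - <<'E'
from h import *
print(get_obs())
for n in ["scene","side"]:
    p,d,K,M=cam(n); save(p,n+'0.png'); c=calibration(n); print(n,[k for k in c],M[:3,3])
    for t in ["die","mouth","home","pad_face","nest","step_gauge","capacitor","flux_bottle"]:
        for r in pinpoint(n,t)[:2]: print(n,t,np.round(r["uv"]),round(r["conf"],2),np.round(toW(r["uv"],0.005 if t in("mouth","home") else 0,K,M),3))
E
```

```text
{'time_s': 0.0, 'qpos': array([ 0.809904  , 18.43801587, -4.0153573 , 83.17708771,  1.29376566,
       78.5407183 , -3.26134412]), 'joint_velocities': array([ 0.03647158, -0.03629491,  0.06794213,  0.05239707,  0.09462023,
       -0.08633998,  0.04225539]), 'effort': array([-2.58547143e-04, -4.91284704e+01, -4.03903294e-01, -3.12526345e+01,
       -6.40594075e-02,  4.37659642e-02,  1.61017233e-04]), 'tool_pos': array([ 6.49427968e-01, -6.88369269e-05,  2.21454170e-01]), 'tool_rot': array([-1.79889356e+02,  4.73887356e-03,  8.99981427e+01]), 'force': array([ 0.12707869, -0.93714098,  0.4704597 ]), 'wrist_torque': array([0.04970546, 0.01869412, 0.03467553]), 'grip_width': 0.08705312986378115}
scene ['intrinsics', 'cam_to_world'] [ 0.07020181 -1.07261511  0.67393227]
scene die [317. 311.] 0.94 [ 0.443 -0.371  0.   ]
scene die [255. 234.] 0.6 [ 0.448 -0.093  0.   ]
scene mouth [294. 254.] 0.67 [ 0.483 -0.205  0.005]
scene home [439. 315.] 0.73 [ 0.616 -0.489  0.005]
scene home [325. 248.] 0.56 [ 0.545 -0.217  0.005]
scene pad_face [339. 250.] 0.86 [ 0.57  -0.228  0.   ]
scene nest [319. 
[... 155 characters left out ...]
pacitor [414. 291.] 0.73 [ 0.622 -0.409  0.   ]
scene flux_bottle [438. 313.] 0.95 [ 0.62  -0.479  0.   ]
side ['intrinsics', 'cam_to_world'] [0.18331627 0.54558479 0.54440076]
side die [363. 233.] 0.74 [ 0.456 -0.385  0.   ]
side die [315. 308.] 0.67 [ 0.449 -0.081  0.   ]
side mouth [329. 266.] 0.83 [ 0.474 -0.214  0.005]
side home [308. 260.] 0.75 [ 0.525 -0.221  0.005]
side pad_face [298. 248.] 0.75 [ 0.568 -0.264  0.   ]
side pad_face [362. 236.] 0.15 [ 0.453 -0.37   0.   ]
side nest [307. 258.] 0.8 [ 0.533 -0.233  0.   ]
side step_gauge [302. 218.] 0.61 [ 0.618 -0.396  0.   ]
side capacitor [318. 332.] 0.69 [ 0.42  -0.022  0.   ]
side flux_bottle [315. 207.] 0.89 [ 0.614 -0.466  0.   ]
```

Run:
```python
import cv2,numpy as np
a=cv2.imread('pics/scene0.png')[180:380,180:480];b=cv2.imread('pics/side0.png')[180:380,180:480]
cv2.imwrite('pics/m0.png',np.vstack([cv2.resize(x,(450*1,300)) for x in (a,b)]))
```

```text
(no output)
```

View pics/m0.png

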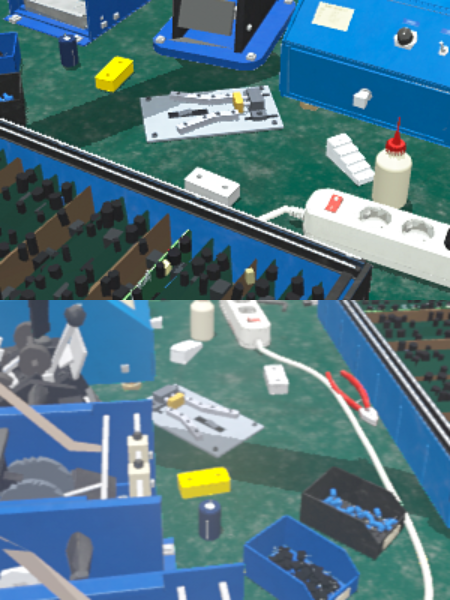

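The bright die is at about (0.45,-0.375). The nest is near (0.52,-0.22) with its mouth to -x, and the yellow look-alike is at (0.45,-0.09). Next, a look from above.

Call:
drive_tool --moves "-0.04 -0.025 0 0 1;-0.08 -0.05 -0.01 0 1;-0.12 -0.075 -0.02 0 1;-0.16 -0.1 -0.03 0 1;-0.2 -0.12 -0.03 0 1;-0.24 -0.14 -0.03 0 1;-0.28 -0.16 -0.03 0 1;-0.28 -0.16 -0.03 0 1"

```text
time_s: 1.7
tool_pos: [0.4854, -0.288, 0.2531]
tool_rot: [-179.9, 0.2, 89.3]
force: [-0.9, -0.4, -0.9]
grip_width: 0.0869
```

Run:
```python
from h import *
p,d,K,M=cam("wrist"); save(p,'w1.png'); print(pose()[0].round(3)); print(M.round(3)); np.savez('w1.npz',d=d,K=K,M=M)
for t in ["die","mouth","home","pad_face","nest","catch"]:
    f=search_frame if t=="catch" else pinpoint
    for r in f("wrist",t)[:2]: print(t,np.round(r["uv"]),round(r["conf"],2),np.round(toW(r["uv"],0 if t in("die","nest") else .005,K,M),3), dW(r["uv"],d,K,M).round(3))
# rack height map near y<-0.42 from scene cam
p,d,K,M=cam("scene")
v,u=np.mgrid[0:480:2,0:640:2]; z=d[::2,::2]
P=np.stack([(u-K[0,2])/K[0,0]*z,-(v-K[1,2])/K[1,1]*z,-z],-1)@M[:3,:3].T+M[:3,3]
P=P[z>0]
for y0 in np.arange(-.60,-.36,.02):
  print(round(y0,2),[ (round(float(q[:,2].max()),3) if len(q) else None) for x0 in (.3,.35,.4,.45,.5,.55) for q in [P[(P[:,1]>y0)&(P[:,1]<y0+.02)&(P[:,0]>x0)&(P[:,0]<x0+.05)]]])
```

```text
[[ 0.008  1.     0.     0.488]
 [ 1.    -0.008 -0.001 -0.284]
 [-0.001  0.    -1.     0.253]
 [ 0.     0.     0.     1.   ]]
[[ 1.     0.011  0.003  0.488]
 [-0.012  0.969  0.248 -0.221]
 [-0.    -0.249  0.969  0.414]
 [ 0.     0.     0.     1.   ]]
die [289.  16.] 0.76 [ 0.458 -0.087  0.   ] [ 0.459 -0.093  0.016]
die [295. 271.] 0.64 [ 0.456 -0.369  0.   ] [ 0.458 -0.363  0.017]
mouth [312. 139.] 0.95 [ 0.48  -0.212  0.005] [ 0.48  -0.212  0.004]
home [362. 154.] 0.78 [ 0.536 -0.228  0.005] [ 0.537 -0.228  0.005]
pad_face [388. 163.] 0.62 [ 0.565 -0.239  0.005] [ 0.562 -0.238  0.023]
nest [353. 156.] 0.7 [ 0.526 -0.23   0.   ] [ 0.526 -0.23   0.004]
catch [328. 143.] 0.68 [ 0.498 -0.216  0.005] [ 0.498 -0.216  0.007]
catch [296. 270.] 0.36 [ 0.458 -0.365  0.005] [ 0.459 -0.361  0.018]
-0.6 [0.097, 0.103, 0.109, None, 0.002, 0.061]
-0.58 [0.099, 0.094, 0.11, None, 0.043, 0.044]
-0.56 [0.095, 0.109, 0.11, None, 0.044, 0.045]
-0.54 [0.095, 0.11, 0.109, None, 0.044, 0.043]
-0.52 [0.106, 0.109, None, None, 0.045, 0.044]
-0.5 [0.098, 0.11, None, None, 0.047, 0.044]
-0.48 [0.104, 0.11, None, 0.001, 0.044, -0.001]
-0.46 [0.109, 0.109, None, 0.017, 0.02, 0.002]
-0.44 [0.109, 0.11, None, 0.002, 0.004, 0.003]
-0.42 [0.11, None, None, 0.015, 0.003, 0.003]
-0.4 [0.11, None, 0.018, 0.021, 0.004, 0.003]
-0.38 [0.11, None, 0.02, 0.02, 0.002, 0.003]
```

View pics/w1.png

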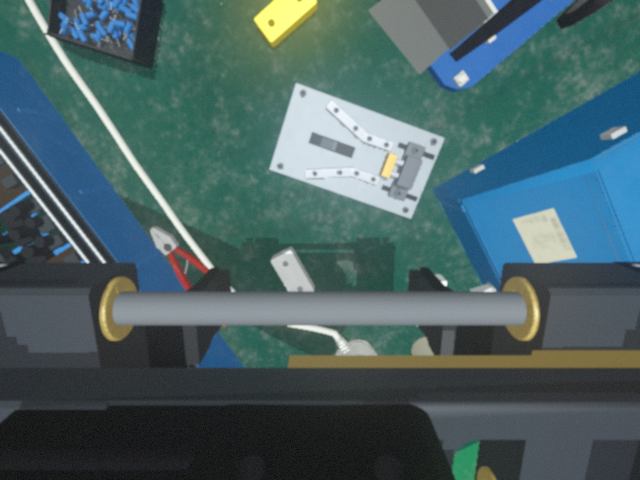

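The wrist view shows the die at pixel (290,270) with its long axis at about -60° in world. The nest spans (270..443, 83..218), its mouth is to the left, and its x axis runs at about -17°. Now fitting both from the depth images.

Run:
```python
from h import *
f=np.load('w1.npz'); d,K,M=f['d'],f['K'],f['M']; p=cv2.imread('pics/w1.png')
def cloud(d,K,M):
    v,u=np.mgrid[0:480,0:640]
    return np.stack([(u-K[0,2])/K[0,0]*d,-(v-K[1,2])/K[1,1]*d,-d],-1)@M[:3,:3].T+M[:3,3]
def rect(m,P,n):
    m=m.astype(np.uint8); k,l,s,_=cv2.connectedComponentsWithStats(m); i=1+s[1:,4].argmax()
    q=P[l==i]; r=cv2.minAreaRect((q[:,:2]*1000).astype(np.float32)); print(n,r,len(q),'z',np.percentile(q[:,2],[5,50,95]).round(4),'box',cv2.boxPoints(r).round(0).tolist())
P=cloud(d,K,M); h=cv2.cvtColor(p,cv2.COLOR_BGR2HSV); 
br=(h[...,1]<60)&(h[...,2]>100)&(d>0)
roi=np.zeros_like(br); roi[70:230,260:455]=1
rect(((P[...,2]>.002)|br)&roi&(P[...,2]<.05)&(h[...,1]<110),P,'nest')
roi[:]=0; roi[235:305,255:330]=1
rect((P[...,2]>.011)&roi&(P[...,2]<.03),P,'die wrist')
roi[:]=0; roi[140:190,375:402]=1
q=P[roi&(h[...,1]>120)&(h[...,0]>15)&(h[...,0]<35)]; print('pad',q.mean(0),q.min(0),q.max(0))
for n in ["scene","side"]:
    p,d,K,M=cam(n); P=cloud(d,K,M); c=(.448,-.375)
    near=(abs(P[...,0]-c[0])<.06)&(abs(P[...,1]-c[1])<.06)&(d>0)
    rect(near&(P[...,2]>.014)&(P[...,2]<.03),P,'die '+n)
    # rack edge
    b=P[(P[...,2]>.09)&(P[...,2]<.13)&(P[...,1]<-.2)&(P[...,0]<.6)&(P[...,0]>.1)&(P[...,1]>-.65)]
    for y in np.arange(-.6,-.3,.05):
        s=b[abs(b[:,1]-y)<.01]; print(round(y,2), s[:,0].max().round(3) if len(s) else None,end=' ')
    b=P[(P[...,2]>.06)&(abs(P[...,1]+.25)<.15)&(P[...,0]>.5)&(P[...,2]<.3)]
    print('box x min', [ (round(y,2),b[abs(b[:,1]-y)<.01][:,0].min().round(3)) for y in np.arange(-.38,-.1,.04) if (abs(b[:,1]-y)<.01).any()])
```

```text
nest ((528.1016235351562, -230.55404663085938), (108.35472869873047, 181.08480834960938), 70.02301025390625) 14324 z [0.0025 0.0046 0.0214] box [[424.0, -251.0], [595.0, -312.0], [632.0, -211.0], [462.0, -149.0]]
die wrist ((453.9854431152344, -368.66656494140625), (28.490310668945312, 58.902198791503906), 27.369216918945312) 994 z [0.0148 0.0174 0.0187] box [[428.0, -349.0], [455.0, -401.0], [480.0, -388.0], [453.0, -336.0]]<stdin>:16: RuntimeWarning: Mean of empty slice.
  ret = um.true_divide(
Traceback (most recent call last):
ValueError: zero-size array to reduction operation minimum which has no identity
```

Run:
```python
from h import *
print([np.round(get_obs()['tool_pos'],4) for _ in range(3)])
for n in ["scene","side"]:
    p,d,K,M=cam(n); v,u=np.mgrid[0:480,0:640]
    P=np.stack([(u-K[0,2])/K[0,0]*d,-(v-K[1,2])/K[1,1]*d,-d],-1)@M[:3,:3].T+M[:3,3]; P=P[d>0]
    a=np.radians(-62.6); e=np.array([np.cos(a),np.sin(a)]); g=np.array([np.sin(a),-np.cos(a)]) # g toward -x,-y
    q=P[:,:2]-[.454,-.369]; s=q@e; t=q@g
    m=(P[:,2]>.06)&(P[:,2]<.2)&(abs(s)<.06)&(abs(t)<.25)
    print(n,'tall near die: nearest t -', t[m&(t<0)].max(initial=-9),' +',t[m&(t>0)].min(initial=9))
    m=(P[:,2]>.11)&(P[:,2]<.2)&(abs(s)<.06)&(abs(t)<.25);print('  >.11', t[m&(t>0)].min(initial=9))
    a=np.radians(-19.6); e=np.array([np.cos(a),np.sin(a)]); q=P[:,:2]-[.528,-.23]; s=q@e; t=q@[-e[1],e[0]]
    m=(P[:,2]>.06)&(P[:,2]<.2)&(abs(t)<.1)&(s>-.1); print('  ahead of nest centre', s[m].min(initial=9))
    m=(abs(t)<.005)&(s>-.1)&(s<.1); o=np.argsort(s[m]); print(np.c_[s[m][o],P[m][o,2]].round(3)[::max(1,m.sum()//40)].tolist())
```

```text
[array([ 0.4908, -0.2786,  0.2525]), array([ 0.4908, -0.2786,  0.2525]), array([ 0.4908, -0.2786,  0.2525])]
scene tall near die: nearest t - -0.17807516749730498  + 0.11762696092651789
  >.11 0.12019918455000092
  ahead of nest centre 0.08647740342349663
[[-0.099, -0.001], [-0.094, 0.002], [-0.09, 0.005], [-0.086, 0.004], [-0.081, 0.004], [-0.075, 0.005], [-0.068, 0.006], [-0.063, 0.006], [-0.058, 0.005], [-0.053, 0.005], [-0.048, 0.005], [-0.043, 0.004], [-0.039, 0.005], [-0.036, 0.006], [-0.032, 0.005], [-0.028, 0.01], [-0.024, 0.002], [-0.018, 0.006], [-0.012, 0.008], [-0.006, 0.004], [0.002, 0.007], [0.009, 0.006], [0.021, 0.005], [0.03, 0.019], [0.031, 0.023], [0.036, 0.023], [0.04, 0.365], [0.045, 0.02], [0.048, 0.02], [0.05, 0.018], [0.052, 0.366], [0.055, 0.028], [0.059, 0.026], [0.063, 0.024], [0.073, 0.006], [0.078, 0.004], [0.082, 0.006], [0.09, 0.001], [0.094, 0.115], [0.097, 0.121], [0.1, 0.125]]
side tall near die: nearest t - -0.18072725389887445  + 0.11767117036340402
  >.11 0.13605358329629766
  ahead of nest centre 0.08616127242880106
[[-0.099, 0.001], [-0.09, 0.001], [-0.077, 0.005], [-0.064, 0.004], [-0.052, 0.004], [-0.039, 0.006], [-0.03, 0.01], [-0.017, 0.005], [-0.001, 0.004], [0.013, 0.006], [0.026, 0.006], [0.029, 0.015], [0.03, 0.005], [0.031, 0.339], [0.033, 0.357], [0.035, 0.341], [0.036, 0.359], [0.038, 0.329], [0.041, 0.358], [0.042, 0.334], [0.043, 0.339], [0.044, 0.326], [0.045, 0.354], [0.047, 0.336], [0.048, 0.362], [0.049, 0.351], [0.05, 0.358], [0.052, 0.354], [0.057, 0.025], [0.09, 0.072], [0.093, 0.1], [0.094, -0.0], [0.094, 0.096], [0.095, 0.036], [0.096, 0.061], [0.096, 0.027], [0.097, 0.079], [0.097, 0.036], [0.098, 0.051], [0.099, 0.09], [0.1, 0.121]]
```

Call:
drive_tool --moves "-0.018 -0.007 0.02 -6 1;-0.036 -0.014 0.045 -12 1;-0.054 -0.022 0.07 -18 1;-0.072 -0.029 0.1 -24 1;-0.089 -0.036 0.125 -27.4 1;-0.089 -0.036 0.15 -27.4 1;-0.089 -0.036 0.18 -27.4 1;-0.089 -0.036 0.19 -27.4 1"

```text
time_s: 3.0
tool_pos: [0.4524, -0.3675, 0.0594]
tool_rot: [-179.9, -0.3, 117.4]
force: [-1.1, 0.3, 0.4]
grip_width: 0.0865
```

Run:
```python
from h import *
p,d,K,M=cam("wrist"); save(p,'w2.png'); T,o=pose(); print(T.round(3),o['force'])
c=proj(np.array([.454,-.369,.018]),K,M); print(c)
```

```text
[[-0.461  0.888 -0.005  0.452]
 [ 0.888  0.461  0.003 -0.367]
 [ 0.005 -0.003 -1.     0.059]
 [ 0.     0.     0.     1.   ]] [-0.1259765   1.21308185 -0.5100958 ]
[318.03798959 265.42838121]
```

View pics/w2.png

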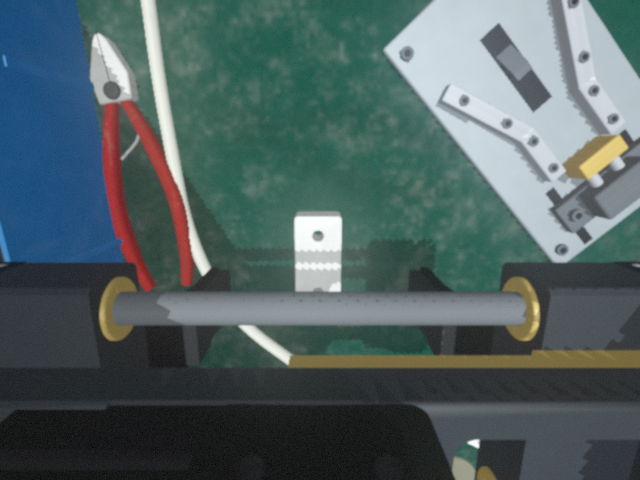

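Bores are at (318,236) and (318,291), so the die is centred and aligned. The cable and pliers are close on the left, so I'll narrow the opening before going down.

Call:
drive_tool --moves "0 0 0 0 0.35;0 0 0 0 0.35;0 0 0.01 0 0.35;0 0 0.02 0 0.35;0 0 0.03 0 0.35;0 0 0.04 0 0.35;0 0 0.05 0 0.35;0 0 0.056 0 0.35" --grip_force 25

```text
time_s: 3.85
tool_pos: [0.4534, -0.3686, 0.0051]
tool_rot: [-180.0, -0.1, 117.4]
force: [-0.3, -0.1, 0.7]
grip_width: 0.059
```

Call:
drive_tool --moves "0 0 0 0 0.35;0 0 0 0 -1;0 0 0 0 -1;0 0 0 0 -1;0 0 0 0 -1;0 0 0 0 -1;0 0 0 0 -1;0 0 0 0 -1"

```text
time_s: 4.65
tool_pos: [0.454, -0.3693, 0.0069]
tool_rot: [180.0, 0.0, 117.4]
force: [-0.2, -0.4, 3.4]
grip_width: 0.0275
```

Call:
drive_tool --moves "0 0 -0.02 0 -1;0 0 -0.045 0 -1;0 0 -0.07 0 -1;0.01 0.01 -0.09 8 -1;0.025 0.015 -0.1 16 -1;0.04 0.025 -0.1 24 -1;0.05 0.033 -0.1 32 -1;0.06 0.04 -0.1 40 -1"

```text
time_s: 5.45
tool_pos: [0.4618, -0.2961, 0.106]
tool_rot: [-180.0, -0.0, 77.1]
force: [-0.0, -0.0, -2.8]
grip_width: 0.0277
```

Run:
```python
from h import *
T,o=pose(); print(T.round(4),o['tool_rot'],o['qpos'].round(1),o['grip_width'])
o=np.array([.529,-.231]); t=o-.060*np.array([.9397,-.342]); print((T[:2,:2].T@(t-T[:2,3])).round(4), t)
```

```text
[[ 2.232e-01  9.748e-01 -6.000e-04  4.618e-01]
 [ 9.748e-01 -2.232e-01  8.000e-04 -2.961e-01]
 [ 7.000e-04 -7.000e-04 -1.000e+00  1.060e-01]
 [ 0.000e+00  0.000e+00  0.000e+00  1.000e+00]] [-1.79957236e+02 -3.74183254e-02  7.71058168e+01] [ 19.9  11.2  11.1 106.2  -2.4  62.9  19. ] 0.02773679859307512
[ 0.0858 -0.0085] [ 0.472618 -0.21048 ]
```

Call:
drive_tool --moves "0.015 -0.001 0 8 -1;0.03 -0.003 0 16 -1;0.045 -0.004 0 24 -1;0.06 -0.005 0 32 -1;0.075 -0.007 0 40 -1;0.086 -0.0085 0 48 -1;0.086 -0.0085 0 56 -1;0.086 -0.0085 0 64 -1"

```text
time_s: 6.25
tool_pos: [0.472, -0.2106, 0.1059]
tool_rot: [-180.0, 0.0, 13.1]
force: [0.7, -0.2, -2.5]
grip_width: 0.0275
```

Call:
drive_tool --moves "0 0 0 8 -1;0 0 0 16 -1;0 0 0 24 -1;0 0 0 32 -1;0 0 0 33 -1;0 0 0 33 -1;0 0 0 33 -1;0 0 0 33 -1"

```text
time_s: 7.05
tool_pos: [0.4723, -0.2115, 0.1065]
tool_rot: [-180.0, 0.0, -19.5]
force: [0.0, 0.3, -2.8]
grip_width: 0.0282
```

Run:
```python
from h import *
p,d,K,M=cam("wrist"); save(p,'w3.png'); T,o=pose(); print(T.round(4),o['tool_rot'],o['grip_width']); np.savez('w3.npz',d=d,K=K,M=M,T=T)
for t in ["mouth","home","pad_face","nest","die"]:
    for r in pinpoint("wrist",t)[:2]: print(t,np.round(r["uv"]),round(r["conf"],2),np.round(toW(r["uv"],.005,K,M),4), dW(r["uv"],d,K,M).round(4))
```

```text
[[ 0.9424 -0.3344  0.      0.4724]
 [-0.3344 -0.9424  0.     -0.2116]
 [ 0.     -0.     -1.      0.1065]
 [ 0.      0.      0.      1.    ]] [-1.79999589e+02 -5.53534928e-04 -1.95366220e+01] 0.0274436494159891
mouth [315. 230.] 0.65 [ 0.4815 -0.2106  0.005 ] [ 0.5035 -0.2197  0.1115]
home [314. 147.] 0.9 [ 0.5391 -0.2309  0.005 ] [ 0.5391 -0.2309  0.0037]
pad_face [314. 108.] 0.59 [ 0.564  -0.2398  0.005 ] [ 0.562  -0.2393  0.0233]
nest [320. 279.] 0.64 [ 0.4424 -0.2008  0.005 ] [ 0.4822 -0.2145  0.117 ]
nest [313. 165.] 0.58 [ 0.5276 -0.2258  0.005 ] [ 0.5276 -0.2258  0.0045]
die [322. 283.] 0.68 [ 0.4388 -0.2013  0.005 ] [ 0.4801 -0.2148  0.1169]
```

View pics/w3.png

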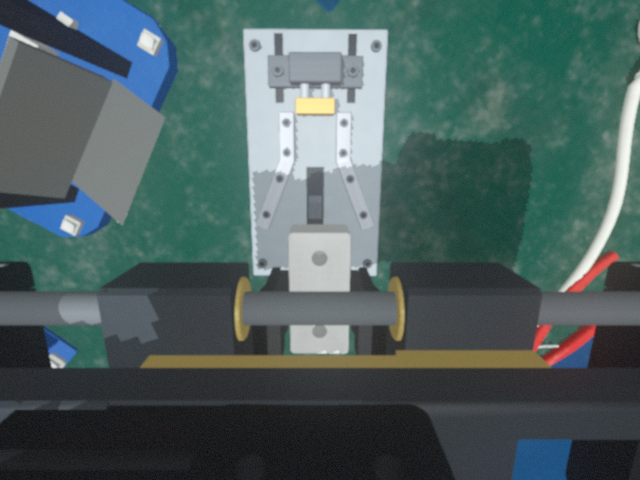

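Run:
```python
from h import *
f=np.load('w3.npz'); d,K,M,T=f['d'],f['K'],f['M'],f['T']; Ti=np.linalg.inv(T)
def tl(n,uv,z): 
    w=toW(uv,z,K,M); print(n,(Ti@np.r_[w,1])[:3].round(4), w.round(4))
for n,uv,z in [("c TL",(244,30),.005),("c TR",(387,30),.005),("c BL",(254,275),.005),("c BR",(378,275),.005),("rail end L in",(293,113),.014),("rail end R in",(338,113),.014),("bend L",(293,158),.014),("bend R",(338,158),.014),("open L in",(271,228),.014),("open R in",(361,228),.014),("pad L",(296,114),.018),("pad R",(335,114),.018),("catch far",(315,166),.005),("catch near",(315,224),.005),
 ("die front top L",(289,232),.1235),("die R",(350,232),.1235),("die rear L",(291,353),.1235),("bore1",(319,258),.1235),("bore2",(319,331),.1235)]: tl(n,uv,z)
```

```text
c TL [ 0.1451 -0.051   0.1015] [ 0.6261 -0.212   0.005 ]
c TR [0.1452 0.0447 0.1015] [ 0.5942 -0.3022  0.005 ]
c BL [-0.0285 -0.052   0.1015] [ 0.4629 -0.1531  0.005 ]
c BR [-0.0285  0.0458  0.1015] [ 0.4302 -0.2452  0.005 ]
rail end L in [ 0.0916 -0.0185  0.0925] [ 0.5649 -0.2247  0.014 ]
rail end R in [0.0916 0.0121 0.0925] [ 0.5546 -0.2536  0.014 ]
bend L [ 0.0617 -0.019   0.0925] [ 0.5369 -0.2142  0.014 ]
bend R [0.0617 0.0125 0.0925] [ 0.5263 -0.244   0.014 ]
open L in [ 0.0114 -0.0361  0.0925] [ 0.4952 -0.1814  0.014 ]
open R in [0.0114 0.0302 0.0925] [ 0.4731 -0.2438  0.014 ]
pad L [ 0.0906 -0.0162  0.0885] [ 0.5632 -0.2265  0.018 ]
pad R [0.0906 0.0099 0.0885] [ 0.5544 -0.2512  0.018 ]
catch far [ 0.0558 -0.0037  0.1015] [ 0.5262 -0.2267  0.005 ]
catch near [ 0.0126 -0.0038  0.1015] [ 0.4855 -0.2122  0.005 ]
die front top L [ 0.0337 -0.0135 -0.017 ] [ 0.5086 -0.2101  0.1235]
die R [ 0.0337  0.0121 -0.017 ] [ 0.5    -0.2343  0.1235]
die rear L [-0.0233 -0.0137 -0.017 ] [ 0.455  -0.1909  0.1235]
bore1 [ 0.0222 -0.0009 -0.017 ] [ 0.4936 -0.2182  0.1235]
bore2 [-0.0122 -0.0009 -0.017 ] [ 0.4612 -0.2067  0.1235]
```

The die is centred in the grip. The nest centre line is about 2.4 mm to tool -y, the die centre is at nest x ≈ -55 and the pad is about 4 mm short of its mean setting. Shifting and lowering.

Call:
drive_tool --moves "-0.004 -0.0024 0.01 0 -1;-0.004 -0.0024 0.025 0 -1;-0.004 -0.0024 0.04 0 -1;-0.004 -0.0024 0.055 0 -1;-0.004 -0.0024 0.067 0 -1;-0.004 -0.0024 0.076 0 -1;-0.004 -0.0024 0.082 0 -1;-0.004 -0.0024 0.085 0 -1"

```text
time_s: 8.15
tool_pos: [0.4693, -0.2079, 0.0211]
tool_rot: [180.0, 0.0, -19.6]
force: [0.1, -0.7, -2.0]
grip_width: 0.0276
```

Call:
drive_tool --moves "0 0 0 0 -1;0 0 0.001 0 -1;0 0 0.002 0 -1;0 0 0.003 0 -1;0 0 0.004 0 -1;0 0 0.005 0 -1;0 0 0.006 0 -1;0 0 0.006 0 -1"

```text
time_s: 8.95
tool_pos: [0.4694, -0.208, 0.0155]
tool_rot: [180.0, 0.0, -19.6]
force: [-0.0, -1.6, -2.2]
grip_width: 0.0281
```

Call:
drive_tool --moves "0 0 0.001 0 -1;0 0 0.001 0 -1;0 0 0.002 0 -1;0 0 0.002 0 -1;0 0 0.003 0 -1;0 0 0.003 0 -1;0 0 0.0035 0 -1;0 0 0.0035 0 -1"

```text
time_s: 9.75
tool_pos: [0.4695, -0.2079, 0.012]
tool_rot: [-180.0, -0.0, -19.6]
force: [-0.4, -0.4, -2.7]
grip_width: 0.0278
```

Call:
drive_tool --moves "0 0 0.0003 0 -1;0 0 0.0006 0 -1;0 0 0.0009 0 -1;0 0 0.0012 0 -1;0 0 0.0014 0 -1;0 0 0.0014 0 -1;0 0 0.0014 0 -1;0 0 0.0014 0 -1"

```text
time_s: 10.55
tool_pos: [0.47, -0.2082, 0.0118]
tool_rot: [-180.0, -0.1, -19.6]
force: [-3.0, 0.7, 8.1]
grip_width: 0.0275
```

Contact: the die is seated. Release, then rise.

Call:
drive_tool --moves "0 0 -0.0007 0 -1;0 0 -0.0007 0 0.15;0 0 -0.0007 0 0.15;0 0 -0.0007 0 0.15;0 0 -0.0007 0 0.15;0 0 -0.015 0 0.15;0 0 -0.035 0 0.15;0 0 -0.06 0 0.15"

```text
time_s: 11.35
tool_pos: [0.4689, -0.2079, 0.0716]
tool_rot: [180.0, 0.1, -19.6]
force: [-0.7, -0.1, -0.6]
grip_width: 0.0501
```

Call:
drive_tool --moves "-0.015 0 0 0 -1;-0.03 0 0 0 -1;-0.045 0 0 0 -1;-0.055 0 0 0 -1;-0.055 0 0 0 -1;-0.055 0 0 0 -1;-0.055 0 0 0 -1;-0.055 0 0 0 -1"

```text
time_s: 12.15
tool_pos: [0.4182, -0.1897, 0.0708]
tool_rot: [180.0, -0.0, -19.6]
force: [0.5, 0.4, 0.3]
grip_width: 0.0012
```

Run:
```python
from h import *
p,d,K,M=cam("wrist"); save(p[:400],'w4.png'); T,o=pose(); print(T.round(4),o['force'],o['grip_width']); np.savez('w4.npz',d=d,K=K,M=M,T=T)
```

```text
[[ 9.421e-01 -3.354e-01  0.000e+00  4.180e-01]
 [-3.354e-01 -9.421e-01 -2.000e-04 -1.897e-01]
 [ 1.000e-04  2.000e-04 -1.000e+00  7.060e-02]
 [ 0.000e+00  0.000e+00  0.000e+00  1.000e+00]] [-0.31122428 -0.0491244  -0.26865926] 0.0009095158005786283
```

View pics/w4.png

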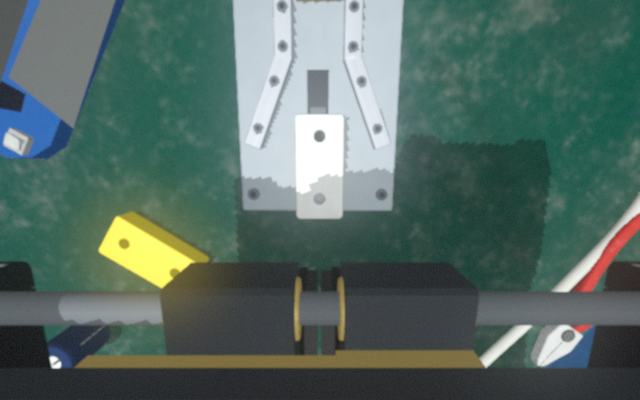

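Run:
```python
from h import *
f=np.load('w4.npz'); d,K,M,T=f['d'],f['K'],f['M'],f['T']; Ti=np.linalg.inv(T)
for n,uv,z in [("pl BL",(242,210),.005),("pl BR",(394,210),.005),("pl L",(235,10),.005),("pl R",(402,10),.005),("openL",(248,145),.014),("openR",(386,143),.014),("die RL",(296,217),.023),("die RR",(343,217),.023),("die FL",(295,115),.023),("die FR",(344,115),.023),("bore1",(319,136),.023),("bore2",(319,199),.023),("bend L",(291,63),.014),("bend R",(346,63),.014),]:
    print(n,(Ti@np.r_[toW(uv,z,K,M),1])[:3].round(4))
```

```text
pl BL [ 0.0295 -0.0509  0.0656]
pl BR [0.0295 0.0481 0.0657]
pl L [ 0.145  -0.0488  0.0656]
pl R [0.1451 0.0467 0.0657]
openL [ 0.0703 -0.0432  0.0566]
openR [0.0714 0.0393 0.0567]
die RL [ 0.0282 -0.0146  0.0476]
die RR [0.0282 0.0137 0.0477]
die FL [ 0.0865 -0.0143  0.0477]
die FR [0.0865 0.0133 0.0477]
bore1 [ 0.0751 -0.0008  0.0477]
bore2 [ 0.0391 -0.0008  0.0476]
bend L [ 0.1153 -0.0167  0.0567]
bend R [0.1153 0.0145 0.0567]
```

The die lies flat and straight in the mouth: rear edge at row 217, centre at nest x ≈ -61, and about 0.5 mm off the line. Lowering the closed fingers behind it.

Call:
drive_tool --moves "0 -0.0003 0.015 0 -1;0 -0.0003 0.03 0 -1;0 -0.0003 0.045 0 -1;0 -0.0003 0.055 0 -1;0 -0.0003 0.059 0 -1;0.004 -0.0003 0.059 0 -1;0.008 -0.0003 0.059 0 -1;0.012 -0.0003 0.059 0 -1" --grip_force 30

```text
time_s: 13.0
tool_pos: [0.4302, -0.1937, 0.0124]
tool_rot: [-180.0, -0.1, -19.6]
force: [-0.2, 0.3, -1.0]
grip_width: 0.0004
```

Call:
drive_tool --moves "0.002 0 0 0 -1;0.004 0 0 0 -1;0.006 0 0 0 -1;0.008 0 0 0 -1;0.01 0 0 0 -1;0.012 0 0 0 -1;0.014 0 0 0 -1;0.016 0 0 0 -1"

```text
time_s: 13.8
tool_pos: [0.4443, -0.1987, 0.0117]
tool_rot: [-180.0, -0.0, -19.6]
force: [-1.1, -0.2, 1.0]
grip_width: 0.0007
```

Call:
drive_tool --moves "0.002 0 0 0 -1;0.004 0 0 0 -1;0.006 0 0 0 -1;0.008 0 0 0 -1;0.01 0 0 0 -1;0.012 0 0 0 -1;0.014 0 0 0 -1;0.016 0 0 0 -1"

```text
time_s: 14.6
tool_pos: [0.4594, -0.204, 0.0117]
tool_rot: [180.0, -0.0, -19.6]
force: [-0.6, -0.0, 1.6]
grip_width: 0.0005
```

Call:
drive_tool --moves "0.002 0 0 0 -1;0.004 0 0 0 -1;0.006 0 0 0 -1;0.008 0 0 0 -1;0.01 0 0 0 -1;0.012 0 0 0 -1;0.013 0 0 0 -1;0.014 0 0 0 -1"

```text
time_s: 15.4
tool_pos: [0.4724, -0.2087, 0.0117]
tool_rot: [180.0, 0.0, -19.6]
force: [-1.7, 0.4, 1.0]
grip_width: 0.0006
```

Run:
```python
from h import *
p,d,K,M=cam("wrist"); T,o=pose(); print(T[:3,3].round(4),o['force'].round(1)); np.savez('w5.npz',d=d,K=K,M=M,T=T)
save(cv2.resize(p[60:330,200:440],None,fx=2,fy=2),'w5.png')
```

```text
[ 0.4726 -0.2088  0.0117] [ 0.2  0.5 -0.5]
```

View pics/w5.png

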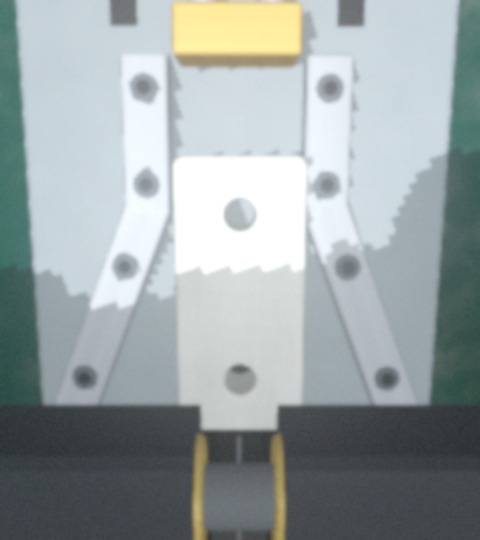

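The die front is entering the channel, centred, with about 20 mm left to the pad. I'll keep going at 2 mm per row and then slow down.

Call:
drive_tool --moves "0.002 0 0 0 -1;0.004 0 0 0 -1;0.006 0 0 0 -1;0.008 0 0 0 -1;0.01 0 0 0 -1;0.012 0 0 0 -1;0.014 0 0 0 -1;0.015 0 0 0 -1"

```text
time_s: 16.25
tool_pos: [0.4867, -0.2138, 0.0117]
tool_rot: [180.0, -0.0, -19.6]
force: [0.5, 0.3, 0.4]
grip_width: 0.0006
```

Call:
drive_tool --moves "0.0005 0 0 0 -1;0.001 0 0 0 -1;0.0015 0 0 0 -1;0.002 0 0 0 -1;0.0025 0 0 0 -1;0.003 0 0 0 -1;0.0035 0 0 0 -1;0.004 0 0 0 -1"

```text
time_s: 17.05
tool_pos: [0.4903, -0.2151, 0.0117]
tool_rot: [-180.0, -0.0, -19.6]
force: [-0.4, -0.2, 0.0]
grip_width: 0.0001
```

Call:
drive_tool --moves "0.0005 0 0 0 -1;0.001 0 0 0 -1;0.0015 0 0 0 -1;0.002 0 0 0 -1;0.002 0 0 0 -1;0.002 0 0 0 -1;0.002 0 0 0 -1;0.002 0 0 0 -1"

```text
time_s: 17.85
tool_pos: [0.4918, -0.2156, 0.0114]
tool_rot: [-180.0, 0.0, -19.6]
force: [-3.2, 1.9, 0.1]
grip_width: 0.0008
```

Call:
drive_tool --moves "0.0005 0 0 0 -1;0.001 0 0 0 -1;0.0015 0 0 0 -1;0.002 0 0 0 -1;0.002 0 0 0 -1;0.002 0 0 0 -1;0.002 0 0 0 -1;0.002 0 0 0 -1"

```text
time_s: 18.65
tool_pos: [0.4937, -0.2163, 0.0115]
tool_rot: [-180.0, 0.0, -19.6]
force: [-5.0, 2.0, -1.1]
grip_width: 0.0001
```

Call:
drive_tool --moves "0.0005 0 0 0 -1;0.001 0 0 0 -1;0.0015 0 0 0 -1;0.0015 0 0 0 -1;0.0015 0 0 0 -1;0.0015 0 0 0 -1;0.0015 0 0 0 -1;0.0015 0 0 0 -1"

```text
time_s: 19.45
tool_pos: [0.4948, -0.2167, 0.0114]
tool_rot: [-180.0, 0.1, -19.6]
force: [-5.2, 2.2, -0.5]
grip_width: 0.0004
```

Run:
```python
from h import *
p,d,K,M=cam("wrist"); T,o=pose(); print(T[:3,3].round(4),o['force'].round(1)); np.savez('w6.npz',d=d,K=K,M=M,T=T)
save(cv2.resize(p[60:330,200:440],None,fx=2,fy=2),'w6.png')
```

```text
[ 0.4948 -0.2166  0.0114] [-4.8  3.9 -0.3]
```

View pics/w6.png

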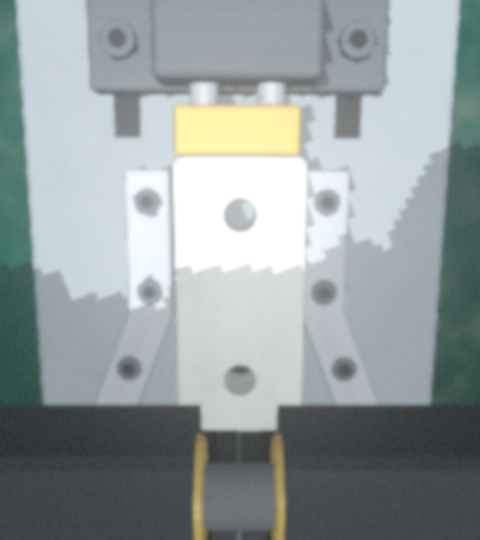

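Die against the pad at about 6 N. A little more.

Call:
drive_tool --moves "0.0003 0 0 0 -1;0.0006 0 0 0 -1;0.0009 0 0 0 -1;0.0012 0 0 0 -1;0.0012 0 0 0 -1;0.0012 0 0 0 -1;0.0012 0 0 0 -1;0.0012 0 0 0 -1"

```text
time_s: 20.3
tool_pos: [0.4956, -0.2169, 0.0114]
tool_rot: [-180.0, 0.1, -19.6]
force: [-6.2, 3.1, 0.4]
grip_width: 0.0004
```

Run:
```python
from h import *
import numpy as np
for _ in range(5):
    p,d,K,M=cam("side"); T,o=pose(); print(T[:3,3].round(4),o['force'].round(1), (-o['force'][:2]@T[:2,0]).round(2))
save(cv2.resize(p[225:305,260:380],None,fx=5,fy=5),'s6.png')
```

```text
[ 0.4956 -0.2169  0.0114] [-6.8  3.5  1.7] 7.55
[ 0.4956 -0.2169  0.0114] [-5.7  2.9  1.8] 6.31
[ 0.4956 -0.2169  0.0114] [-6.9  3.   2.1] 7.54
[ 0.4956 -0.2169  0.0114] [-6.6  3.7  2.5] 7.43
[ 0.4956 -0.2169  0.0114] [-6.2  2.8  2. ] 6.74
```

Call:
drive_tool --moves "0.0003 0 0 0 -1;0.0006 0 0 0 -1;0.0009 0 0 0 -1;0.0012 0 0 0 -1;0.0012 0 0 0 -1;0.0012 0 0 0 -1;0.0012 0 0 0 -1;0.0012 0 0 0 -1"

```text
time_s: 21.35
tool_pos: [0.4963, -0.2171, 0.0114]
tool_rot: [-180.0, 0.2, -19.6]
force: [-7.2, 3.8, 2.6]
grip_width: 0.0004
```

Run:
```python
from h import *
f=[]
for _ in range(5):
    p,d,K,M=cam("side"); T,o=pose(); f.append(-o['force'][:2]@T[:2,0])
print(T[:3,3].round(4),np.mean(f))
```

```text
[ 0.4963 -0.2172  0.0114] 7.839006439502104
```

Call:
drive_tool --moves "-0.003 0 0 0 -1;-0.006 0 0 0 -1;-0.012 0 0 0 -1;-0.02 0 -0.003 0 -1;-0.03 0 -0.01 0 -1;-0.04 0 -0.03 0 -1;-0.05 0 -0.05 0 -1;-0.06 0 -0.06 0 -1"

```text
time_s: 22.4
tool_pos: [0.4417, -0.1979, 0.0741]
tool_rot: [-180.0, -0.2, -19.6]
force: [0.4, 0.1, -0.1]
grip_width: 0.0005
```

Run:
```python
from h import *
p,d,K,M=cam("side"); p,d,K,M=cam("wrist"); T,o=pose(); print(T[:3,3].round(4),o['force'].round(1)); np.savez('w7.npz',d=d,K=K,M=M,T=T)
save(cv2.resize(p[0:270,200:440],None,fx=2.2,fy=2.2),'w7.png')
for r in search_frame("wrist","catch"): print(r, dW(r['uv'],d,K,M))
```

```text
[ 0.4414 -0.1977  0.0738] [ 0.3 -0.7 -0. ]
{'uv': [315.9, 158.4], 'conf': 0.59} [ 0.5004169  -0.21603141  0.00877282]
```

View pics/w7.png

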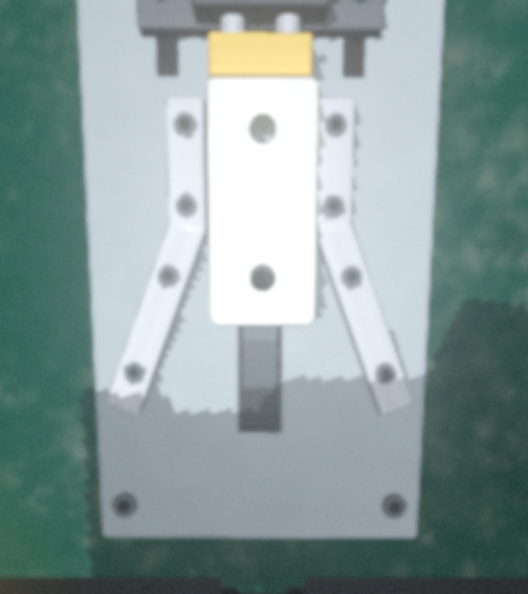

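Run:
```python
from h import *
f=np.load('w7.npz'); d,K,M,T=f['d'],f['K'],f['M'],f['T']; Ti=np.linalg.inv(T)
for c in (311,318,327,335):
  print(c,[(r,*(Ti@np.r_[dW((c,r),d,K,M),1])[:1].round(4),dW((c,r),d,K,M)[2].round(4)) for r in range(138,204,4)])
for n,uv,z in [("rear",(200+263/2.2,323/2.2),.023),("front",(200+263/2.2,78/2.2),.023),("plateBL",(200+104/2.2,537/2.2),.005),("bendL",(200+204/2.2,226/2.2),.014)]: print(n,(Ti@np.r_[toW(uv,z,K,M),1])[:2].round(4))
```

```text
311 [(138, np.float64(0.0734), np.float64(0.0219)), (142, np.float64(0.0711), np.float64(0.0232)), (146, np.float64(0.0688), np.float64(0.0218)), (150, np.float64(0.0666), np.float64(0.0092)), (154, np.float64(0.0641), np.float64(0.0082)), (158, np.float64(0.0616), np.float64(0.0075)), (162, np.float64(0.0592), np.float64(0.0077)), (166, np.float64(0.0567), np.float64(0.0074)), (170, np.float64(0.054), np.float64(0.0049)), (174, np.float64(0.0515), np.float64(0.0051)), (178, np.float64(0.0489), np.float64(0.0044)), (182, np.float64(0.0462), np.float64(0.0027)), (186, np.float64(0.0438), np.float64(0.0047)), (190, np.float64(0.041), np.float64(0.0035)), (194, np.float64(0.0384), np.float64(0.0037)), (198, np.float64(0.0358), np.float64(0.004)), (202, np.float64(0.0331), np.float64(0.0037))]
318 [(138, np.float64(0.0733), np.float64(0.0226)), (142, np.float64(0.0711), np.float64(0.0227)), (146, np.float64(0.0688), np.float64(0.0215)), (150, np.float64(0.0666), np.float64(0.0077)), (154, np.float64(0.0641), np.float64(0.0092)), (158, np.float64(0.0616), np.float64(0.0073)), (162, np.flo
[... 1500 characters left out ...]
 np.float64(0.0641), np.float64(0.0048)), (158, np.float64(0.0616), np.float64(0.0054)), (162, np.float64(0.059), np.float64(0.0038)), (166, np.float64(0.0566), np.float64(0.0061)), (170, np.float64(0.0541), np.float64(0.0055)), (174, np.float64(0.0515), np.float64(0.0045)), (178, np.float64(0.0489), np.float64(0.0045)), (182, np.float64(0.0463), np.float64(0.0039)), (186, np.float64(0.0438), np.float64(0.0051)), (190, np.float64(0.0411), np.float64(0.0045)), (194, np.float64(0.0385), np.float64(0.0047)), (198, np.float64(0.0357), np.float64(0.0032)), (202, np.float64(0.033), np.float64(0.0032))]
rear [ 0.0684 -0.0003]
front [ 0.1273 -0.0003]
plateBL [ 0.0046 -0.0492]
bendL [ 0.0938 -0.0162]
```

```bash
python3 -c "
from cell import *
print(get_obs()['time_s']); print(sign_off())"
```

```text
22.55
the job is handed in; nothing more can be done
None
```

The die is loaded and locked in the nest, and I handed the job in at 22.55 s; the hand-in gives no verdict.

I picked the bright-steel die up across its 28 mm width and set it flat in the mouth at nest x ≈ -61 mm, about 0.5 mm off the centre line. I then pushed it in slowly with closed fingers. The readings I took during the push peaked at about 8 N.

**Last checks, after backing off:**
- **Catch:** the depth image shows the tongue sloping up to about 4 mm above the plate right behind the die, so the catch is up.
- **Die position:** it lies straight in the channel against the pad, with its centre at nest x ≈ +4 mm. That matches a locked die with the end unit about 4 mm before its mean setting, as I had measured earlier.
- **Arm:** clear of everything, with no contact force.

**Not checked:**
- **Bystanders:** I did not re-measure the step gauge, capacitor or bottle at the end. The arm kept clear of them throughout.
- **Setting the die down:** the force rose by about 11 N when the die touched the plate, well under the 32 N limit.

No check failed or disagreed.

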